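Weigh the hazelnuts out of the glass

TASK

Weigh the hazelnuts: take the small glass of hazelnuts from the chopping board with a light grip of no more than about 30 N (glass cracks if squeezed hard), tip all five nuts into the dish of the kitchen scale, and stand the empty glass gently upright on the chopping board again. The scale is delicate: do not knock or lean on its dish and do not push it down to its stop. Leave the ramekin on the board and the spoon by the scale where they are.

Things in the scene. Friction and masses are not known exactly. Their poses are not given: they have to be found in the camera images.
- glass: the small thick-based clear drinking glass that holds the hazelnuts, 61 mm tall, 48 mm across the rim tapering to 38 mm at the foot, mouth about 43 mm wide, inner floor 14 mm above its underside, 70 g empty. Origin: centre of its underside; z points out of the mouth
- board: cream chopping board with a hand slot in one end, 220 x 320 x 11 mm, lying flat and fixed. Origin: centre of its underside (its top is 11 mm higher); x across the short side, y along the long side
- scale: mechanical kitchen scale, fixed: grey housing 138 x 146 mm and 75 mm high with a round dial on its front (-x side) that reaches 115 mm in front of the origin. Origin: centre of the underside of the housing; z up
- dish_floor (a point): centre of the flat inner floor of the scale's round steel dish, about 90 mm above the worktop. The dish is 170 mm across its rim, which stands 26 mm above this point; the flat floor is about 105 mm across, then curves up to the rim
- dish (a joint): how far the scale's dish has sunk on its spring, in m: 0 empty, 0.012 at its stop. It sinks 1 mm for each 0.4 N (about 40 g) put on it
- ramekin: empty pale ramekin that also stands on the chopping board, 69 mm across, 38 mm high; not part of the job. Origin: centre of its underside
- spoon: steel spoon lying on the worktop in front of the scale, 191 x 38 x 13 mm; not part of the job. Origin: centre of its underside, x along its length
- nut_0: one of the five brown hazelnuts that start in the glass, about 17 mm across, 12 g. Origin: its centre
- nut_1: one of the five brown hazelnuts that start in the glass, about 17 mm across, 12 g. Origin: its centre
- nut_2: one of the five brown hazelnuts that start in the glass, about 17 mm across, 12 g. Origin: its centre
- nut_3: one of the five brown hazelnuts that start in the glass, about 17 mm across, 12 g. Origin: its centre
- nut_4: one of the five brown hazelnuts that start in the glass, about 17 mm across, 12 g. Origin: its centre
Things that resemble listed ones, but are neither listed nor needed, are in the scene too. What is shaped like the glass but red is not meant.

How it is judged:
By the outcome, as a careful person would: the job done as asked, in the order asked, and still so for the second after the job is handed in, with the robot touching nothing.
It also fails if it takes over 69 s, if anything falls off the work surface, if the arm or the gripper's body presses on something with over 40 N, if the wrist force passes 120 N, or if a joint passes its speed limit or range.

ROBOT

A 6-joint arm with a two-finger parallel gripper is mounted at the origin on a cart in front of the work surface, level with it; the furniture and walls round the work are solid. World frame = base frame: x ahead of the robot, y to its left, z up, the work surface at z = 0. Lengths are in m, angles in rad, forces in N, time in s.
With the tool pointing down it reaches from about 0.35 to 0.975 m from the base axis. Payload 4.9 kg.
Tool frame: the origin (TCP) lies between the finger pads; the fingertips stand 11 mm ahead of it and the grasp point (between the pads) lies 8 mm behind it; z points along the fingers, y is the line along which they close (so a half turn about z gives the same grasp; the last joint's range is limited). The gripper opens to 85 mm and grips with 20 to 120 N. Pads are 22 mm wide; open, the fingers measure 114 mm over their backs; the gripper's body (76 mm by 85 mm) begins 54 mm behind the grasp point. The pads swing forward as they close: fully open they stand 13 mm farther back than shut.
Start: joints at [-1.289, 0.053, 1.613, -0, 1.476, -0.119], TCP at [0.244, -0.575, 0.242] pointing down, gripper open.
Joint ranges: [-3.01, 3.01], [-1.01, 2.22], [0.06, 2.58], [-1.02, 4.17], [0.09, 2.62], [-3.14, 3.14]. Speed limits (rad/s): [2.57, 2.57, 3.14, 3.14, 3.14, 3.14].

INTERFACE

Orientations are given as a 3x3 rotation matrix whose columns are the frame's x, y, z axes.
In Python, from cell import env, camera gives the robot as it stands.
- The arm moves only by the shell command python3 -m jog 'ROWS' [FORCE]. ROWS is JSON, a list of rows, each a list of 7 numbers: the shift along the tool's x, y, z in units of 1000 mm (1.0 is 1000 mm), then the turn, a rotation vector about the tool's x, y, z in units of 60 degrees (1.0 is 60 degrees), then the opening, from 0 (shut) to 1 (fully open). A call has 1 to 12 rows; each row is the pose to reach, as a shift and turn from the pose commanded when the call began, along the tool's axes at that moment; what a row does not reach only later rows make up. A row lasts 1/8 s, in which the tool goes at most 62.5 mm and 10.7 degrees, less where a joint would pass 70% of its speed; a pose out of reach is approached as far as the arm can. A call with a number of a shift or a turn outside -1 to 1 is refused whole. A call with a gripper value outside its range is refused whole. The fingers move at their own pace and stop on an object; FORCE is the grip in N (left out, the last holds). Time passes only in rows, so rows that repeat a pose let the fingers close. It gives the time, the measured TCP pose, the force, the opening and the grip force at its end, in the units of the state.
- env.read_state(): the state, without advancing time (a new reading comes with each control period).
- camera(name): name is "scene" or "top" or "wrist"; returns a dict with "img" (480x640x3 uint8, red, green, blue), "range_z" (480x640 float32, m along the optical axis (not along the pixel's ray), 0 where there is no reading), "intrinsics" (3x3 intrinsics, pixels), "T" (4x4, takes a point from camera to world coordinates). Camera axes: x right, y down, z forward; pixel columns grow to the right and rows downward; lengths in m; the calibration is good to about 2 mm. The wrist camera is an equidistant fisheye: a pixel r from the principal point sees the ray r / f radians off the axis. A picture is of the moment at which its call begins.
- env.sign_off(): hands the job in; it is judged then, once.
The state is a dict: "clock": time; "joint_positions": joint angles; "qvel": joint speeds; "joint_efforts": joint torques, N m; "tool_pos": TCP position; "eef_rot": TCP orientation; "contact_force": force on the tool from outside, world axes, zero at the start; "moment": the same for the moment, N m; "gripper_width": finger opening in m; "gripper_force": force on a finger pad.
Only numpy, scipy, OpenCV 4.12 (cv2) and the standard library are available. Lean on these libraries where they do the work, as an engineer would, in place of code of your own. Each camera call takes 0.05 s, during which the arm holds its last target. There are 200 camera calls.

## Working session

There is one attempt and no reset: what is moved stays moved. The work goes in short steps, Python scripts to look and compute and a shell command to move; the robot and the scene stay as the last step left them, time stands still between calls to the robot, and variables do not carry over. Pictures are saved under pics/ and viewed, at most 13 in all, crops included, and the job is handed in when it is done.

```bash
mkdir -p pics; ls
python3 - <<'E'
from cell import env,camera
import cv2,numpy as np
s=env.read_state();print(s['clock'],s['tool_pos'],s['eef_rot'])
ims=[]
for n in ['scene','top']:
    c=camera(n);cv2.imwrite(f'pics/{n}0.png',c['img'][:,:,::-1]);np.savez(f'{n}0.npz',**c);print(n,c['intrinsics'].tolist(),c['T'].round(3).tolist())
E
```

```text
pics
0.0 [ 0.24365623 -0.57489679  0.24105396] [[ 9.20753564e-01  3.90144233e-01 -5.92877285e-04]
 [ 3.90144619e-01 -9.20751468e-01  1.97764655e-03]
 [ 2.25674766e-04 -2.05223299e-03 -9.99997869e-01]]
scene [[524.3592689300738, 0.0, 318.17809836262035], [0.0, 524.3592689300738, 247.77564424058005], [0.0, 0.0, 1.0]] [[-0.791, -0.401, 0.462, -0.075], [-0.612, 0.53, -0.587, 0.687], [-0.01, -0.747, -0.665, 0.841], [0.0, 0.0, 0.0, 1.0]]
top [[458.3282479918242, 0.0, 316.4272399400366], [0.0, 458.3282479918242, 237.66018546454268], [0.0, 0.0, 1.0]] [[0.023, -0.986, 0.164, 0.309], [-1.0, -0.021, 0.014, -0.01], [-0.01, -0.164, -0.986, 0.967], [0.0, 0.0, 0.0, 1.0]]
```

View pics/scene0.png

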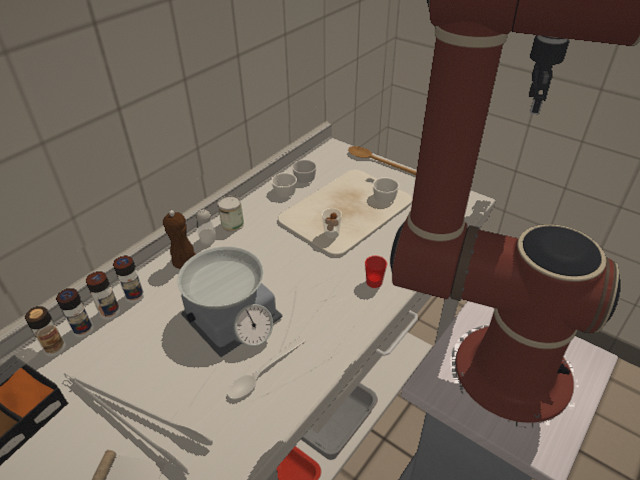

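View pics/top0.png

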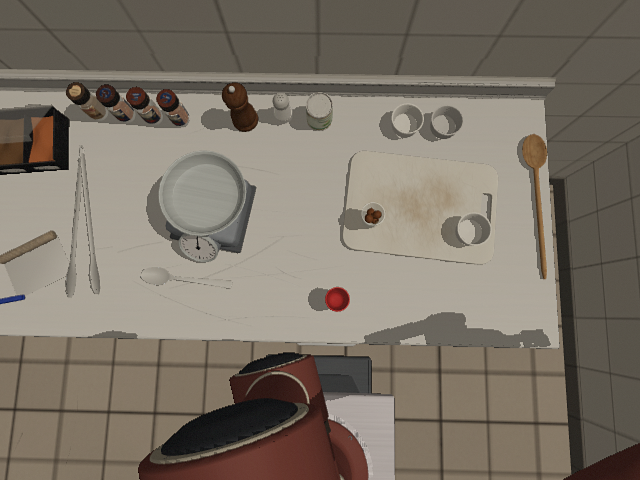

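The scene view shows the glass with nuts at about (332,218), the dish at (222,280) and the red decoy at (375,271). In the top view the glass is at (373,215), the dish at (203,193), the ramekin at (473,230) and the spoon at (185,278).

```bash
cat > h.py <<'E'
import numpy as np,cv2
def ray(c,u,v):
    K=c['intrinsics'];d=np.array([(u-K[0,2])/K[0,0],(v-K[1,2])/K[1,1],1.]);T=c['T'];return T[:3,3],T[:3,:3]@d
def onz(c,u,v,z):
    o,d=ray(c,u,v);return o+d*(z-o[2])/d[2]
def cloud(c):
    K=c['intrinsics'];v,u=np.mgrid[:480,:640];z=c['range_z'];P=np.stack([(u-K[0,2])/K[0,0]*z,(v-K[1,2])/K[1,1]*z,z],-1)
    return P@c['T'][:3,:3].T+c['T'][:3,3]
E
python3 - <<'E'
from h import *
t=dict(np.load('top0.npz'));s=dict(np.load('scene0.npz'))
for n,c,(u0,v0) in (('top',t,(373,215)),('scene',s,(332,218))):
    h=cv2.cvtColor(c['img'],cv2.COLOR_RGB2HSV);m=cv2.inRange(h,(0,110,20),(20,255,200));w=np.zeros_like(m);w[v0-20:v0+20,u0-20:u0+20]=1;m=m*w
    v,u=np.nonzero(m);print(n,u.mean(),v.mean(),len(u),[onz(c,u.mean(),v.mean(),z).round(4).tolist() for z in(.035,.045)])
P=cloud(t);Q=cloud(s)
# glass depth points
for n,X in(('top',P),('scene',Q)):
    g=X[(abs(X[...,0]-onz(t,373,215,.04)[0])<.05)&(abs(X[...,1]-onz(t,373,215,.04)[1])<.05)&(X[...,2]>.018)&(X[...,2]<.12)]
    print(n,'glass',len(g),g.min(0).round(4),g.max(0).round(4),g.mean(0).round(4))
    o=onz(t,203,193,.11);g=X[(np.hypot(X[...,0]-o[0],X[...,1]-o[1])<.12)&(X[...,2]>.108)&(X[...,2]<.13)]
    (a,b),r=cv2.minEnclosingCircle(g[:,:2].astype(np.float32));print('dish',len(g),a,b,r,g[:,2].max())
    f=X[(np.hypot(X[...,0]-a,X[...,1]-b)<.04)&(X[...,2]>.05)];print('floor z',np.median(f[:,2]))
print('board z',P[215,400],'corners',[onz(t,u,v,.011).round(3).tolist() for u,v in((351,151),(497,165),(493,263),(343,248))])
print('ramekin',onz(t,473,229,.049),'red',onz(t,337,299,.06))
print('pepper',[P[v,u].round(3).tolist() for u,v in((235,90),(281,101),(320,100),(170,95))],'dial',P[247,199])
a=cv2.resize(t['img'][190:240,345:405],(480,400),interpolation=2);b=cv2.resize(s['img'][193:243,302:362],(480,400)[:2],interpolation=2)
cv2.imwrite('pics/crop.png',cv2.resize(np.hstack([a,b])[:,:,::-1],(800,333)))
E
```

```text
top 372.316384180791 215.9774011299435 177 [[0.5122, -0.1118, 0.035], [0.51, -0.1107, 0.045]]
scene 332.475 216.575 40 [[0.5284, -0.1374, 0.035], [0.5209, -0.1271, 0.045]]
top glass 490 [ 0.4856 -0.1315  0.0202] [ 0.5334 -0.0852  0.0753] [ 0.5109 -0.1095  0.0572]
dish 1071 0.5356760621070862 0.22429122030735016 0.08505703508853912 0.11958792654855355
floor z 0.08914587386966033
scene glass 464 [ 0.4845 -0.133   0.0181] [ 0.535  -0.0821  0.0745] [ 0.5059 -0.1035  0.0538]
dish 857 0.535459578037262 0.22427970170974731 0.08606946468353271 0.11878626868572806
floor z 0.09015301175181711
board z [ 0.52099047 -0.17340696  0.00995159] corners [[0.661, -0.068, 0.011], [0.636, -0.383, 0.011], [0.422, -0.366, 0.011], [0.447, -0.053, 0.011]]
ramekin [ 0.48631265 -0.31434632  0.049     ] red [ 0.33895089 -0.04035866  0.06      ]
pepper [[0.736, 0.167, 0.134], [0.739, 0.082, 0.086], [0.751, 0.002, 0.069], [0.738, 0.304, 0.105]] dial [0.43695645 0.23925883 0.05404161]
```

View pics/crop.png

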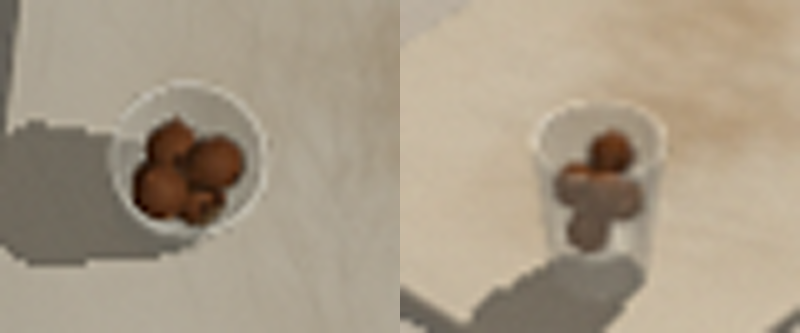

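The crop shows a clear rim circle in the top view, at crop (188,158), with four nuts showing and the fifth below. Plan: use a pitched side grasp pointing ±y, then roll to pour. I'll write a helper that works out the rows and make a first move that shows the wrist sign.

```bash
cat >> h.py <<'E'
from scipy.spatial.transform import Rotation as R
def rot(yawdir,pitch,roll=0,flip=1,pitch0=None):
    "tool z along heading yawdir(deg), pitch deg down, y horizontal; then roll about tool z"
    a,p=np.radians([yawdir,pitch]);h=np.array([np.cos(a),np.sin(a),0]);z=h*np.cos(p)-np.array([0,0,np.sin(p)])
    y=flip*np.cross(h,[0,0,1]);x=np.cross(y,z);return np.c_[x,y,z]@R.from_euler('z',roll,degrees=True).as_matrix()
def row(grasp,Rt):
    from cell import env
    s=env.read_state();R0=np.array(s['eef_rot']);p=np.array(grasp)+.008*Rt[:,2]
    print('t',s['clock'],'tool',np.round(s['tool_pos'],4),'q',np.round(s['joint_positions'],3))
    print('row',np.round(R0.T@(p-s['tool_pos']),4).tolist(),np.round(R.from_matrix(R0.T@Rt).as_rotvec()/np.radians(60),3).tolist())
E
python3 -c "
from h import *
for f in(1,-1):
  row((.45,-.35,.32),rot(90,45,0,f)); row((.45,-.35,.32),rot(-90,45,0,f))"
```

```text
t 0.1 tool [ 0.2437 -0.5749  0.2412] q [-1.289  0.053  1.614 -0.     1.476 -0.119]
row [0.2799, -0.132, -0.0728] [0.436, 0.66, -1.057]
t 0.1 tool [ 0.2437 -0.5749  0.2412] q [-1.289  0.053  1.614 -0.     1.476 -0.119]
row [0.2755, -0.1215, -0.0729] [-0.735, 0.487, 1.771]
t 0.1 tool [ 0.2437 -0.5749  0.2412] q [-1.289  0.053  1.614 -0.     1.476 -0.119]
row [0.2799, -0.132, -0.0728] [0.732, -0.484, 1.771]
t 0.1 tool [ 0.2437 -0.5749  0.2412] q [-1.289  0.053  1.614 -0.     1.476 -0.119]
row [0.2755, -0.1215, -0.0729] [-0.439, -0.662, -1.056]
```

```bash
python3 -m jog '[[0.14,-0.06,-0.07,0.22,0.33,-0.53,1],[0.14,-0.06,-0.07,0.22,0.33,-0.53,1],[0.14,-0.06,-0.07,0.22,0.33,-0.53,1],[0.14,-0.06,-0.07,0.22,0.33,-0.53,1],[0.14,-0.06,-0.07,0.22,0.33,-0.53,1],[0.14,-0.06,-0.07,0.22,0.33,-0.53,1]]' 25; python3 -c "
from h import *
row((.45,-.35,.32),rot(90,45)); row((.45,-.35,.32),rot(-90,45,0,-1))"
```

```text
clock: 0.85
tool_pos: [0.3491, -0.4655, 0.3116]
eef_rot: [[0.549, 0.828, 0.118], [0.745, -0.548, 0.381], [0.38, -0.121, -0.917]]
contact_force: [0.4, -0.1, -0.5]
gripper_width: 0.085
gripper_force: 0.0
t 0.85 tool [ 0.3491 -0.4655  0.3116] q [-1.175  0.089  1.497  0.27   1.867 -0.528]
row [0.1466, 0.0168, 0.0555] [0.217, 0.33, -0.529]
t 0.85 tool [ 0.3491 -0.4655  0.3116] q [-1.175  0.089  1.497  0.27   1.867 -0.528]
row [0.1382, 0.023, 0.0512] [-0.233, -1.123, -0.558]
```

q4 goes positive with +y pointing, so I'll use the +y approach and carry on toward the pre-grasp.

```bash
python3 -m jog '[[0.14,0.02,0.05,0.22,0.33,-0.53,1],[0.14,0.02,0.05,0.22,0.33,-0.53,1],[0.14,0.02,0.05,0.22,0.33,-0.53,1],[0.14,0.02,0.05,0.22,0.33,-0.53,1],[0.14,0.02,0.05,0.22,0.33,-0.53,1],[0.14,0.02,0.05,0.22,0.33,-0.53,1]]'; python3 -c "
from h import *
for p in(30,40):
  d=rot(90,p)[:,2]; row(np.array([.51,-.1085,.053])-.11*d,rot(90,p))"
```

```text
clock: 1.6
tool_pos: [0.4481, -0.3532, 0.3175]
eef_rot: [[-0.0, 1.0, -0.002], [0.708, 0.002, 0.706], [0.706, -0.001, -0.708]]
contact_force: [0.5, 0.2, 1.4]
gripper_width: 0.0858
gripper_force: 0.0
t 1.6 tool [ 0.4481 -0.3532  0.3175] q [-0.985  0.237  1.415  0.476  2.13  -0.866]
row [-0.0402, 0.0625, 0.2614] [-0.002, 0.251, -0.0]
t 1.6 tool [ 0.4481 -0.3532  0.3175] q [-0.985  0.237  1.415  0.476  2.13  -0.866]
row [-0.0227, 0.0625, 0.2583] [-0.002, 0.084, 0.0]
```

```bash
python3 -m jog '[[-0.04,0.062,0.26,0,0.25,0,1],[-0.04,0.062,0.26,0,0.25,0,1],[-0.04,0.062,0.26,0,0.25,0,1],[-0.04,0.062,0.26,0,0.25,0,1],[-0.04,0.062,0.26,0,0.25,0,1],[-0.04,0.062,0.26,0,0.25,0,1],[-0.04,0.062,0.26,0,0.25,0,1]]'; python3 -c "
from h import *
row(np.array([.51,-.1085,.053]),rot(90,30))
from cell import camera
for n in('scene','wrist'):
  c=camera(n);cv2.imwrite('pics/%s1.png'%n,c['img'][:,:,::-1])"
```

```text
clock: 2.48
tool_pos: [0.5105, -0.1993, 0.1075]
eef_rot: [[-0.004, 1.0, -0.001], [0.503, 0.003, 0.864], [0.864, 0.002, -0.503]]
contact_force: [0.2, 0.5, 1.2]
gripper_width: 0.0854
gripper_force: 0.0
t 2.475 tool [ 0.5105 -0.1993  0.1075] q [-0.813  0.435  1.648  0.672  1.877 -0.895]
row [-0.0014, -0.0004, 0.1139] [-0.001, 0.003, 0.003]
```

View pics/scene1.png

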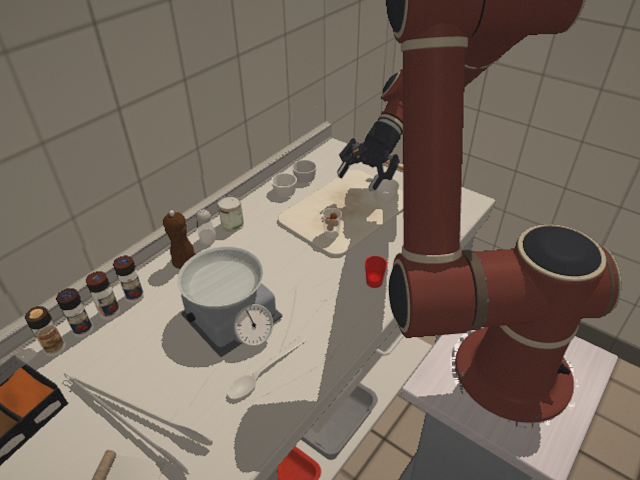

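View pics/wrist1.png

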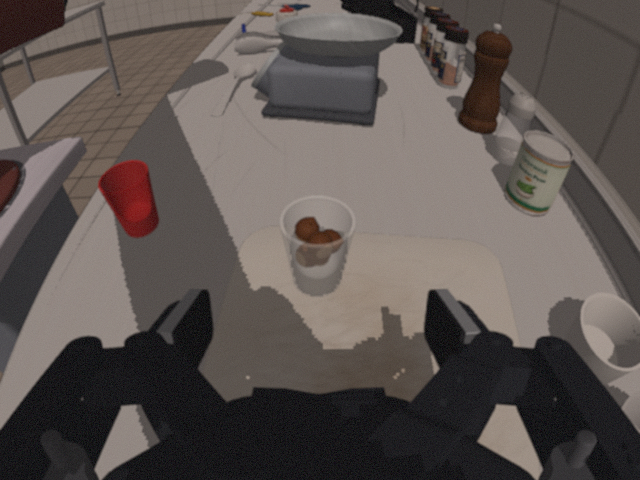

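The wrist view shows the glass at (318,245), centred between the open fingers, with the way clear. I'll advance and close with a light grip.

```bash
python3 -m jog '[[0,0,0.03,0,0,0,1],[-0.001,0,0.06,0,0,0,1],[-0.001,0,0.085,0,0,0,1],[-0.001,0,0.105,0,0,0,1],[-0.001,0,0.114,0,0,0,1],[-0.001,0,0.114,0,0,0,1],[-0.001,0,0.114,0,0,0,0.7],[-0.001,0,0.114,0,0,0,0.6],[-0.001,0,0.114,0,0,0,0.5],[-0.001,0,0.114,0,0,0,0.4],[-0.001,0,0.114,0,0,0,0.4],[-0.001,0,0.114,0,0,0,0.4]]' 25
```

```text
clock: 4.08
tool_pos: [0.5095, -0.0992, 0.0479]
eef_rot: [[-0.002, 1.0, -0.003], [0.5, 0.004, 0.866], [0.866, 0.0, -0.5]]
contact_force: [0.4, -1.5, 5.3]
gripper_width: 0.0455
gripper_force: 24.9
```

```bash
python3 -m jog '[[0.009,0,-0.005,0,0,0,0.4],[0.026,0,-0.015,0,0,0,0.4],[0.052,0,-0.03,0,0,0,0.4],[0.087,0,-0.05,0,0,0,0.4],[0.13,0,-0.075,0,0,0,0.4],[0.156,0,-0.09,0,0,0,0.4],[0.156,0,-0.09,0,0,0,0.4],[0.156,0,-0.09,0,0,0,0.4]]'; python3 -c "
from h import *
from cell import camera
c=camera('wrist');cv2.imwrite('pics/wrist2.png',c['img'][:,:,::-1])
row((.535,.12,.25),rot(90,15)); row((.535,.12,.25),rot(90,0));row((.535,.12,.25),rot(90,10,60));row((.535,.12,.25),rot(90,10,-60))"
```

```text
clock: 5.08
tool_pos: [0.5086, -0.0985, 0.2263]
eef_rot: [[0.0, 1.0, -0.005], [0.5, 0.004, 0.866], [0.866, -0.002, -0.5]]
contact_force: [-0.4, -0.3, -1.2]
gripper_width: 0.0452
gripper_force: 25.5
t 5.125 tool [ 0.5085 -0.0984  0.2257] q [-0.698  0.15   1.772  0.785  1.934 -0.695]
row [0.132, 0.0274, 0.1848] [-0.005, 0.248, -0.002]
t 5.125 tool [ 0.5085 -0.0984  0.2257] q [-0.698  0.15   1.772  0.785  1.934 -0.695]
row [0.1339, 0.0274, 0.184] [-0.005, 0.498, -0.002]
t 5.125 tool [ 0.5085 -0.0984  0.2257] q [-0.698  0.15   1.772  0.785  1.934 -0.695]
row [0.1326, 0.0274, 0.1846] [0.169, 0.303, 0.988]
t 5.125 tool [ 0.5085 -0.0984  0.2257] q [-0.698  0.15   1.772  0.785  1.934 -0.695]
row [0.1326, 0.0274, 0.1846] [-0.178, 0.298, -0.991]
```

View pics/wrist2.png

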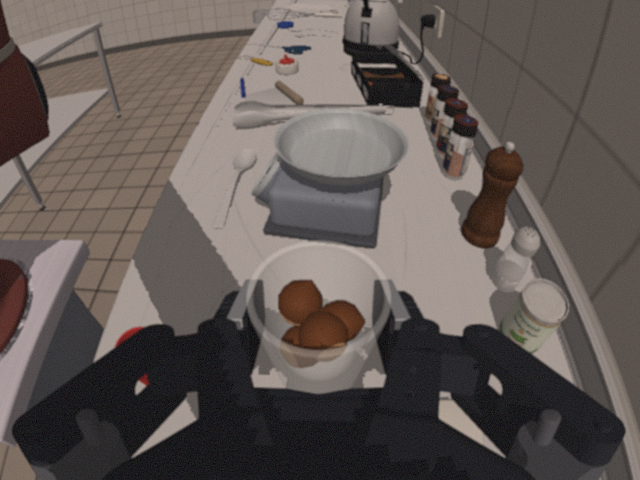

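The glass is held upright at about (318,310) in the wrist view and the nuts are inside. Next I'll move it over the dish while levelling the tool.

```bash
python3 -c "
from h import *
row((.52,.225,.25),rot(90,15))"
```

```text
t 5.125 tool [ 0.5085 -0.0984  0.2257] q [-0.698  0.15   1.772  0.785  1.934 -0.695]
row [0.1843, 0.0128, 0.2759] [-0.005, 0.248, -0.002]
```

```bash
python3 -m jog '[[0.009,0.001,0.014,0,0.01,0,0.4],[0.028,0.002,0.041,0,0.03,0,0.4],[0.048,0.003,0.071,0,0.06,0,0.4],[0.068,0.005,0.101,0,0.09,0,0.4],[0.088,0.006,0.131,0,0.12,0,0.4],[0.108,0.008,0.161,0,0.15,0,0.4],[0.128,0.009,0.191,0,0.18,0,0.4],[0.148,0.01,0.221,0,0.21,0,0.4],[0.166,0.012,0.248,0,0.23,0,0.4],[0.178,0.013,0.267,0,0.25,0,0.4],[0.184,0.013,0.276,0,0.25,0,0.4],[0.184,0.013,0.276,0,0.25,0,0.4]]'; python3 -c "
from h import *
for r in (45,90,120,145):row((.52,.225,.195),rot(90,8,r))
from cell import camera
c=camera('scene');cv2.imwrite('pics/scene2.png',c['img'][:,:,::-1])"
```

```text
clock: 6.62
tool_pos: [0.5202, 0.2329, 0.2483]
eef_rot: [[0.0, 1.0, -0.006], [0.258, 0.006, 0.966], [0.966, -0.002, -0.258]]
contact_force: [0.1, 0.5, -0.9]
gripper_width: 0.0453
gripper_force: 25.6
t 6.625 tool [0.5202 0.2329 0.2483] q [-0.193  0.015  1.997  1.249  1.634 -0.475]
row [-0.0526, -0.0001, 0.0141] [0.04, 0.112, 0.748]
t 6.625 tool [0.5202 0.2329 0.2483] q [-0.193  0.015  1.997  1.249  1.634 -0.475]
row [-0.0526, -0.0001, 0.0141] [0.087, 0.096, 1.497]
t 6.625 tool [0.5202 0.2329 0.2483] q [-0.193  0.015  1.997  1.249  1.634 -0.475]
row [-0.0526, -0.0001, 0.0141] [0.118, 0.076, 1.996]
t 6.625 tool [0.5202 0.2329 0.2483] q [-0.193  0.015  1.997  1.249  1.634 -0.475]
row [-0.0526, -0.0001, 0.0141] [0.145, 0.053, 2.412]
```

View pics/scene2.png

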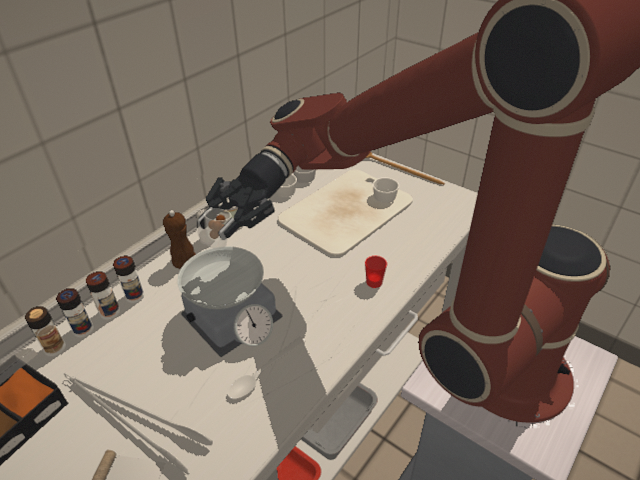

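The glass with the nuts hangs above the dish (scene (212,220)) and the wrist is well clear. I'll lower it while rolling part of the way.

```bash
python3 -m jog '[[-0.01,0,0.003,0.01,0.02,0.1,0.4],[-0.022,0,0.006,0.015,0.04,0.25,0.4],[-0.034,0,0.009,0.025,0.06,0.4,0.4],[-0.044,0,0.012,0.035,0.09,0.55,0.4],[-0.052,0,0.014,0.04,0.11,0.7,0.4],[-0.052,0,0.014,0.05,0.11,0.8,0.4],[-0.052,0,0.014,0.05,0.11,0.8,0.4]]'; python3 -c "
from h import *
for r in (90,105,120,150):row((.52,.225,.195),rot(90,8,r))"
```

```text
clock: 7.55
tool_pos: [0.5213, 0.2314, 0.1949]
eef_rot: [[0.743, 0.669, -0.004], [0.095, -0.1, 0.99], [0.662, -0.737, -0.138]]
contact_force: [0.5, 0.2, -1.3]
gripper_width: 0.0452
gripper_force: 25.6
t 7.55 tool [0.5213 0.2314 0.1949] q [-0.208  0.169  2.009  1.335  1.663  0.206]
row [-0.0015, -0.0003, 0.0016] [-0.002, 0.003, 0.7]
t 7.55 tool [0.5213 0.2314 0.1949] q [-0.208  0.169  2.009  1.335  1.663  0.206]
row [-0.0015, -0.0003, 0.0016] [-0.002, 0.003, 0.95]
t 7.55 tool [0.5213 0.2314 0.1949] q [-0.208  0.169  2.009  1.335  1.663  0.206]
row [-0.0015, -0.0003, 0.0016] [-0.001, 0.004, 1.2]
t 7.55 tool [0.5213 0.2314 0.1949] q [-0.208  0.169  2.009  1.335  1.663  0.206]
row [-0.0015, -0.0003, 0.0016] [-0.0, 0.004, 1.7]
```

Pouring slowly.

```bash
python3 -m jog '[[0,0,0,0,0,0.1,0.4],[0,0,0,0,0,0.2,0.4],[0,0,0,0,0,0.3,0.4],[0,0,0,0,0,0.38,0.4],[0,0,0,0,0,0.46,0.4],[0,0,0,0,0,0.54,0.4],[0,0,0,0,0,0.62,0.4],[0,0,0,0,0,0.7,0.4],[0,0,0,0,0,0.78,0.4],[0,0,0,0,0,0.86,0.4],[0,0,0,0,0,0.93,0.4],[0,0,0,0,0,1.0,0.4]]'; python3 -m jog '[[0,0,0,0,0,0.1,0.4],[0,0,0,0,0,0.2,0.4],[0,0,0,0,0,0.3,0.4],[0,0,0,0,0,0.4,0.4],[0,0,0,0,0,0.5,0.4],[0,0,0,0,0,0.6,0.4],[0,0,0,0,0,0.7,0.4],[0,0,0,0,0,0.7,0.4],[0,0,0,0,0,0.7,0.4],[0,0,0,0,0,0.7,0.4]]';python3 -c "
from h import *
from cell import camera
c=camera('scene');a=c['img'][180:340,150:310];c=camera('wrist');b=c['img']
cv2.imwrite('pics/pour.png',np.hstack([cv2.resize(a,(400,400)),cv2.resize(b,(400,400))])[:,:,::-1])"
```

```text
clock: 9.05
tool_pos: [0.5214, 0.2317, 0.1956]
eef_rot: [[0.951, -0.31, -0.004], [-0.039, -0.133, 0.99], [-0.307, -0.942, -0.138]]
contact_force: [0.0, -0.7, -1.1]
gripper_width: 0.0452
gripper_force: 25.6
clock: 10.3
tool_pos: [0.521, 0.2321, 0.1951]
eef_rot: [[0.5, -0.866, -0.005], [-0.117, -0.073, 0.99], [-0.858, -0.495, -0.138]]
contact_force: [-0.4, -0.5, 0.1]
gripper_width: 0.0453
gripper_force: 25.6
```

View pics/pour.png

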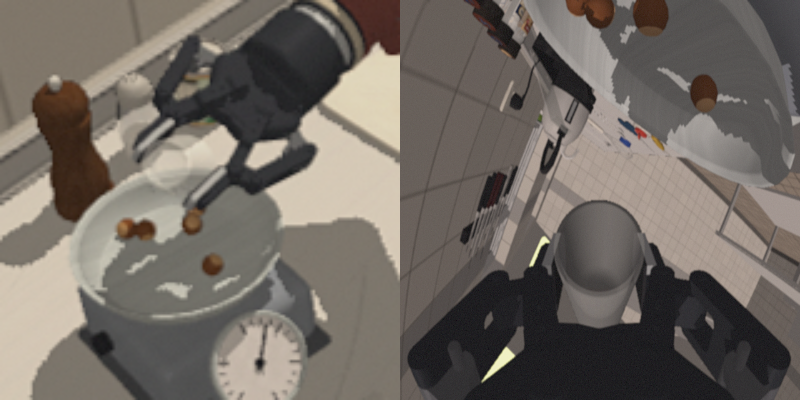

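The dish holds at least four nuts, at crop (127,228), (145,229), (193,222) and (212,264). The glass looks empty in the wrist view. I'll rise, back off and count.

```bash
python3 -m jog '[[-0.017,-0.01,-0.003,0,0,0,0.4],[-0.043,-0.025,-0.007,0,0,0,0.4],[-0.069,-0.04,-0.011,0,0,0,0.4],[-0.069,-0.04,-0.04,0,0,0,0.4],[-0.069,-0.04,-0.08,0,0,-0.15,0.4],[-0.069,-0.04,-0.12,0,0,-0.3,0.4],[-0.069,-0.04,-0.16,0,0,-0.45,0.4],[-0.069,-0.04,-0.19,0,0,-0.6,0.4],[-0.069,-0.04,-0.2,0,0,-0.75,0.4],[-0.069,-0.04,-0.2,0,0,-0.9,0.4],[-0.069,-0.04,-0.2,0,0,-0.9,0.4]]';python3 -c "
from h import *
from cell import camera
c=camera('scene');a=c['img'][180:340,150:310];c=camera('top');b=c['img'][120:280,120:280]
cv2.imwrite('pics/count.png',np.hstack([cv2.resize(a,(400,400)),cv2.resize(b,(400,400))])[:,:,::-1])
G=np.array([.52,-.05,.24])
row(G,rot(90,30,0))"
```

```text
clock: 11.78
tool_pos: [0.5221, 0.045, 0.3015]
eef_rot: [[0.994, -0.107, -0.005], [-0.01, -0.138, 0.99], [-0.107, -0.985, -0.138]]
contact_force: [-0.3, -0.5, -0.3]
gripper_width: 0.0451
gripper_force: 25.6
t 11.875 tool [0.522  0.0453 0.3016] q [-0.53   0.089  1.879  1.209  1.996  1.166]
row [0.0059, 0.077, -0.0785] [-0.312, -0.272, -1.58]
```

View pics/count.png

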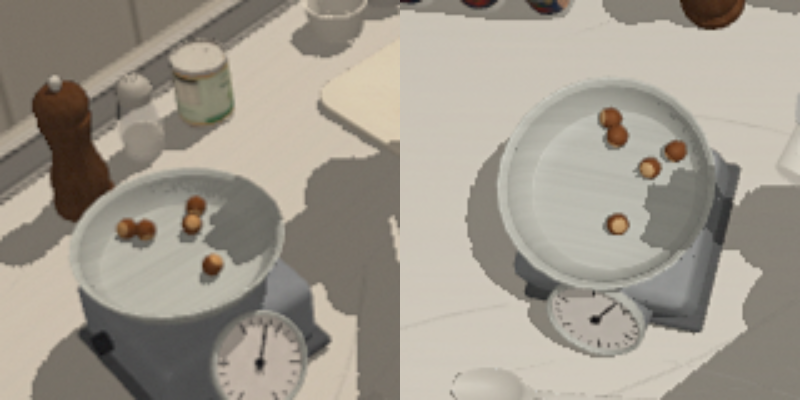

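All five nuts are in the dish. Now I'll carry the glass back over the board, turning it upright.

```bash
python3 -m jog '[[0.003,0.03,-0.03,-0.156,-0.136,-0.79,0.4],[0.003,0.04,-0.04,-0.156,-0.136,-0.79,0.4],[0.003,0.04,-0.04,-0.156,-0.136,-0.79,0.4],[0.003,0.04,-0.04,-0.156,-0.136,-0.79,0.4],[0.003,0.04,-0.04,-0.156,-0.136,-0.79,0.4],[0.003,0.04,-0.04,-0.156,-0.136,-0.79,0.4]]' >/dev/null; python3 -c "
from h import *
row((.5095,-.1079,.15),rot(90,30))"
```

```text
t 12.625 tool [5.212e-01 3.000e-04 2.679e-01] q [-0.558  0.139  1.793  0.978  2.006  0.261]
row [-0.1114, 0.0992, -0.0547] [-0.155, -0.136, -0.79]
```

```bash
python3 -m jog '[[-0.03,0.025,-0.014,-0.155,-0.136,-0.79,0.4],[-0.06,0.05,-0.028,-0.155,-0.136,-0.79,0.4],[-0.09,0.075,-0.041,-0.155,-0.136,-0.79,0.4],[-0.111,0.099,-0.055,-0.155,-0.136,-0.79,0.4],[-0.111,0.099,-0.055,-0.155,-0.136,-0.79,0.4],[-0.111,0.099,-0.055,-0.155,-0.136,-0.79,0.4],[-0.111,0.099,-0.055,-0.155,-0.136,-0.79,0.4]]' ; python3 -c "
from h import *
row((.5095,-.1079,.06),rot(90,30))
from cell import camera
a=camera('scene')['img'][130:290,230:390];b=camera('wrist')['img']
cv2.imwrite('pics/back.png',np.hstack([cv2.resize(a,(400,400)),cv2.resize(b,(400,400))])[:,:,::-1])"
```

```text
clock: 13.5
tool_pos: [0.5098, -0.1011, 0.1461]
eef_rot: [[0.001, 1.0, -0.0], [0.499, -0.0, 0.867], [0.867, -0.001, -0.499]]
contact_force: [0.4, 0.0, -0.3]
gripper_width: 0.0452
gripper_force: 25.7
t 13.5 tool [ 0.5098 -0.1011  0.1461] q [-0.702  0.262  1.795  0.755  1.835 -0.795]
row [-0.078, -0.0003, 0.0451] [-0.0, -0.001, -0.001]
```

View pics/back.png

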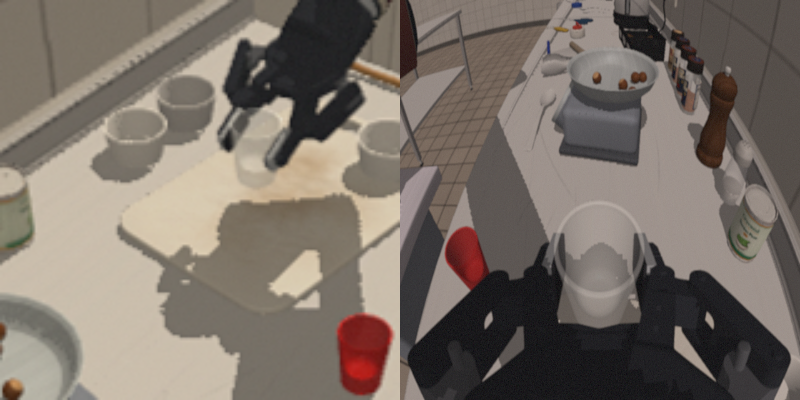

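The glass is empty and upright in the grip. I'll lower it to just above the board and then creep down.

```bash
python3 -m jog '[[-0.02,0,0.012,0,0,0,0.4],[-0.04,0,0.023,0,0,0,0.4],[-0.058,0,0.033,0,0,0,0.4],[-0.07,0,0.04,0,0,0,0.4],[-0.077,0,0.044,0,0,0,0.4],[-0.08,0,0.046,0,0,0,0.4],[-0.08,0,0.046,0,0,0,0.4],[-0.08,0,0.046,0,0,0,0.4]]'; python3 -m jog '[[-0.001,0,0.0005,0,0,0,0.4],[-0.0017,0,0.001,0,0,0,0.4],[-0.0017,0,0.001,0,0,0,0.4]]'
```

```text
clock: 14.6
tool_pos: [0.5103, -0.1017, 0.0543]
eef_rot: [[-0.002, 1.0, 0.001], [0.5, 0.001, 0.866], [0.866, 0.002, -0.5]]
contact_force: [0.1, 0.6, -1.3]
gripper_width: 0.0457
gripper_force: 25.7
clock: 14.98
tool_pos: [0.5099, -0.1014, 0.0517]
eef_rot: [[-0.001, 1.0, 0.0], [0.499, 0.001, 0.866], [0.866, 0.001, -0.499]]
contact_force: [-0.2, -0.3, -0.5]
gripper_width: 0.0455
gripper_force: 25.7
```

```bash
python3 -m jog '[[-0.0009,0,0.0005,0,0,0,0.4],[-0.0017,0,0.001,0,0,0,0.4],[-0.0017,0,0.001,0,0,0,0.4]]'; python3 -m jog '[[-0.0009,0,0.0005,0,0,0,0.4],[-0.0009,0,0.0005,0,0,0,0.4]]'
```

```text
clock: 15.35
tool_pos: [0.5098, -0.1014, 0.0496]
eef_rot: [[-0.001, 1.0, 0.0], [0.499, 0.001, 0.866], [0.866, 0.001, -0.499]]
contact_force: [-0.7, -1.0, -0.0]
gripper_width: 0.0453
gripper_force: 25.7
clock: 15.6
tool_pos: [0.5099, -0.1014, 0.0487]
eef_rot: [[-0.001, 1.0, 0.0], [0.499, 0.001, 0.866], [0.866, 0.001, -0.499]]
contact_force: [0.3, 0.3, -0.8]
gripper_width: 0.0456
gripper_force: 25.7
```

```bash
python3 -m jog '[[-0.0009,0,0.0005,0,0,0,0.4],[-0.0009,0,0.0005,0,0,0,0.4]]'; python3 -m jog '[[-0.0006,0,0.0003,0,0,0,0.4],[-0.0006,0,0.0003,0,0,0,0.4]]'
```

```text
clock: 15.85
tool_pos: [0.51, -0.1015, 0.0479]
eef_rot: [[-0.002, 1.0, 0.0], [0.499, 0.001, 0.866], [0.866, 0.002, -0.499]]
contact_force: [-0.5, -0.1, 0.2]
gripper_width: 0.0453
gripper_force: 25.7
clock: 16.1
tool_pos: [0.5101, -0.1016, 0.0478]
eef_rot: [[-0.002, 1.0, 0.0], [0.499, 0.001, 0.867], [0.867, 0.002, -0.499]]
contact_force: [-1.6, -0.9, 5.4]
gripper_width: 0.0454
gripper_force: 25.6
```

The glass has touched down with 5 N. I'll release gradually and withdraw along the tool axis.

```bash
python3 -m jog '[[0,0,0,0,0,0,0.57],[0,0,0,0,0,0,0.62],[0,0,0,0,0,0,0.7],[0,0,0,0,0,0,0.85],[0,0,0,0,0,0,1],[0,0,0,0,0,0,1],[0,0,0,0,0,0,1],[0,0,-0.01,0,0,0,1],[0,0,-0.03,0,0,0,1],[0,0,-0.07,0,0,0,1],[0,0,-0.12,0,0,0,1],[0,0,-0.12,0,0,0,1]]'; python3 -m jog '[[0.03,0,-0.04,0,0,0,1],[0.06,0,-0.08,0,0,0,1],[0.06,0,-0.08,0,0,0,1],[0.06,0,-0.08,0,0,0,1]]'; python3 -c "
from h import *
from cell import camera
s=camera('scene');t=camera('top')
cv2.imwrite('pics/end.png',np.hstack([cv2.resize(s['img'],(400,300)),cv2.resize(t['img'][120:300,120:520],(400,300))])[:,:,::-1])
X=cloud(t);g=X[(abs(X[...,0]-.51)<.05)&(abs(X[...,1]+.1085)<.05)&(X[...,2]>.05)&(X[...,2]<.12)];print(g.min(0),g.max(0))"
```

```text
clock: 17.6
tool_pos: [0.5116, -0.2106, 0.1103]
eef_rot: [[-0.004, 1.0, 0.006], [0.504, -0.003, 0.863], [0.863, 0.007, -0.504]]
contact_force: [-0.3, 0.3, -0.1]
gripper_width: 0.0853
gripper_force: 0.0
clock: 18.1
tool_pos: [0.5095, -0.2446, 0.1984]
eef_rot: [[-0.001, 1.0, -0.0], [0.499, 0.0, 0.866], [0.866, 0.001, -0.499]]
contact_force: [-1.0, -0.8, -0.8]
gripper_width: 0.0853
gripper_force: 0.0
[ 0.48623058 -0.13341285  0.05001535] [ 0.53335858 -0.08696111  0.07534884]
```

View pics/end.png

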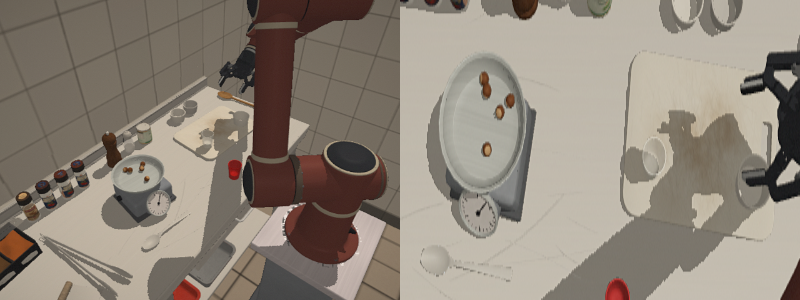

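The glass stands upright and empty on the board (right half, (652,157)), the five nuts are in the dish, and the ramekin and spoon are where they were.

```bash
python3 -c "
from cell import env
print(env.sign_off())"
```

```text
the job is handed in; nothing more can be done
None
```

All five hazelnuts are in the scale dish, the empty glass stands upright on the board after a grip of about 26 N, the ramekin and spoon look unmoved, and the job was handed in at about 18 s of the 69 s allowed.

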